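# Take a blister pack off a bent display peg and file it in the carton

## Robot

A 7-joint arm with a two-finger parallel gripper is mounted at the origin on the work surface. World frame = base frame: x ahead of the robot, y to its left, z up, the work surface at z = 0. Lengths are in m, angles in rad, forces in N, time in s.
With the tool pointing down it reaches from about 0.35 to 0.9 m from the base axis. Payload 8.1 kg.
Tool frame: the origin (TCP) lies at the very end of the fingers, on their centre line; the grasp point (between the pads) lies 19 mm behind it (r.grip_point_offset is the distance from the TCP to the grasp point, in m); x points along the fingers, z is the direction in which the jaws open and shut, and the axes are right-handed (so a half turn about x gives the same grasp; the last joint's range is limited). The gripper opens to 85 mm and grips with 20 to 120 N. Pads are 22 mm wide; open, the fingers measure 114 mm over their backs; the gripper's body (76 mm by 85 mm) begins 54 mm behind the grasp point. The pads swing forward as they close: fully open they stand 13 mm farther back than shut.
Start: joints at [-1.236, 0.434, 0.025, 1.573, -0.012, 1.134, -0.075], TCP at [0.265, 0.566, 0.195] pointing down, gripper open.
Joint ranges: [-2.62, 2.62], [-0.44, 2.09], [-1.27, 1.32], [0.08, 2.57], [-1.32, 4.46], [0.12, 2], [-2.74, 2.74]. Speed limits (rad/s): [2.22, 2.22, 3.01, 3.01, 3.14, 3.14, 3.14].

## Interface

Orientations are given as a rotation vector (axis times angle).
In Python, from cell import status, cams, r gives the robot as it stands.
- The arm moves only by the tool carry_out, never from a script. Its argument "targets" is a list of rows, each a list of 6 numbers: the shift along the tool's x, y, z in m, then the turn, a rotation vector about the tool's x, y, z in rad. A call has 1 to 20 rows; each row is the pose to reach, as a shift and turn from the pose measured when the call began, along the tool's axes at that moment; what a row does not reach only later rows make up. A row lasts 1/8 s, in which the tool goes at most 62.5 mm and 10.7 degrees, less where a joint would pass 70% of its speed; a pose out of reach is approached as far as the arm can. A call with a gripper value outside its range is refused whole. "hand" is the finger opening in m, from 0 to 0.0854, set as the call begins (left out, the last holds). The fingers move at their own pace and stop on an object; "newtons" is the grip in N (left out, the last holds). Time passes only in rows, so rows that repeat a pose let the fingers close. It gives the time, the measured TCP pose, the force and the opening at its end, in the units of the state.
- status.get_obs(): the state, without advancing time (a new reading comes with each control period).
- cams.grab_frame(name): name is "scene" or "top" or "wrist"; returns the picture (384x512x3 uint8, red, green, blue); there is no depth.
- cams.calibration(name): a dict with "fovy" (degrees; the focal length in pixels is half the picture's height over the tangent of half this angle, whatever the lens; pixels are square), "cx", "cy" (the principal point, pixels), "extrinsics" (4x4, takes a point from camera to world coordinates); the wrist camera has in their place "tool_from_camera" (4x4, takes a point from camera to tool coordinates, whose origin is the TCP and whose axes are the tool frame's). Camera axes: x right, y down, z forward; pixel columns grow to the right and rows downward; lengths in m; the calibration is good to about 2 mm. A picture is of the moment at which its call begins: read the wrist's pose just before it. calibration takes no time and is no camera call.
- r.sign_off(): hands the job in, once; it reports no verdict.
The state is a dict: "t": time; "joints": joint angles; "qd": joint speeds; "effort": joint torques, N m; "tool_pos": TCP position; "eef_rot": TCP orientation; "wrist_force": force on the tool from outside, world axes, zero at the start; "moment": the same for the moment, N m; "grip_width": finger opening in m.
Only numpy, scipy, OpenCV 4.12 (cv2) and the standard library are available. Lean on these libraries where they do the work, as an engineer would, in place of code of your own. Each camera call takes 0.05 s, during which the arm holds its last target. There are 200 camera calls.

## Task

Take the narrower of the two hanging instrument packs off its display peg and stand it upright, tab up, in the empty compartment of the divided cardboard carton, putting it down gently. The wire pegs have been bent up or down in use, so ease the pack along and up over the upturned tip by feel, never loading the display stand with more than 10 N in all. Leave the other pack, the boxes in the carton and the other things on the table where they are.

Things in the scene. Friction and masses are not known exactly. Their poses are not given: they have to be found in the camera images.
- stand: Grey display stand, fixed: base 160 x 260 x 12 mm with two posts carrying a crossbar 260 long, z 161 to 179. Origin on the table below the middle of the bar's front face; +x into the bar, away from the pegs; y along it; z up. Two level steel wire pegs, 5 mm thick, stick out to -x at y = -70 and +70 mm, axis z 170 mm. Load limit 10 N in all (hanging packs' weight, 1 to 2.5 N, included).
- right_bend (a point): Point on the axis of the peg at the stand's y = -70 mm, 65 mm out from the bar. Up to here the peg is firm and true. Beyond, it runs 50 mm straight, then the tip turns up at 27 deg (23 mm further out, 12 mm up, 2.5 mm round end). All this front part is bent up or down at this point by an unmeasured angle up to 0.26 rad: the tip sits up to 19 mm higher or lower.
- left_bend (a point): The same point on the other peg, at the stand's y = +70 mm, made the same way but bent by its own unmeasured angle. Both pegs' front parts are springy, about 5 N per mm at the tip, up or down, and stiffer nearer the bend.
- narrow_tab (a point): The pack to move: centre of its grip tab (48 wide, 30 high, 8 mm thick). White card and clear pocket, two steel strips showing, 60 to 120 g. Hangs on one peg 42 mm in front of the bar, x (thickness) along the stand's x, y width, z up. Slot's upper edge is 33 mm below this point, underside 138 mm below.
- narrow_slot (a point): The same pack: centre of its hang slot, 20 mm wide (y) and 12.5 mm high, right through the 4 mm thick, 48 mm wide card, which reaches from 25 mm below to 24 mm above this point. At the start the slot's upper edge rests on the peg. Below the card is the pocket, 50 wide, 20 thick, 74 high.
- narrow_foot (a point): The same pack: centre of its underside (138 mm below the tab's centre).
- wide_tab (a point): The other pack, on the other peg: centre of its grip tab. Same heights, slot and tab, but its pocket is 88 mm wide, with four steel strips showing. To be left hanging.
- liner: Thin grey pad, 34 x 96 mm, 2 mm thick, fixed on the floor of the carton's empty compartment; it is where the pack must stand. Origin: centre of its underside, 4 mm above the table; x across the compartment (38 mm inside between its walls), y along it (102 mm inside). The walls and dividers are 4 mm thick and rise to 75 mm above the table.
- carton: Open cardboard carton, fixed, 130 x 110 x 75 mm, with two dividers making three compartments side by side along its x, at x = -42, 0 and +42 mm; two hold a white box, one is empty. Origin: centre of its underside; x across the compartments, y along them.
- filler1: White box 30 x 86 x 70 mm in one compartment of the carton (same heading as the carton); origin centre of its underside. Leave in place.
- filler2: White box like filler1, in another compartment. Leave in place.
- taperoll: Yellow ring, 90 mm across, 24 mm high, flat on the table; origin centre of its underside. Leave.
- dish: Steel bowl, 110 mm across, 35 mm high; origin centre of its underside. Leave.
- loosebox: White box 85 x 140 x 45 mm lying on the table; origin centre of its underside. Leave.
- marker: Marker pen, 14 mm thick, 135 mm long along its x; origin under its middle. Leave.

How it is judged:
By the outcome, as a careful person would: the job done as asked, in the order asked, and still so for the second after the job is handed in, with the robot touching nothing.
It also fails if it takes over 72 s, if anything falls off the work surface, if the arm or the gripper's body presses on something with over 40 N, if the wrist force passes 120 N, or if a joint passes its speed limit or range.

## Working session

There is one attempt and no reset: what is moved stays moved. The work goes in short steps, Python scripts to look and compute and a tool call to move; the robot and the scene stay as the last step left them, time stands still between calls to the robot, and variables do not carry over. Pictures are saved under pics/ and viewed, about 8 in all and at most 12, crops included, and the job is handed in when it is done.

Besides the shell and the picture viewer there is one more tool, called after ">>>" as name(argument=value, ...), one argument or row to a line, values as JSON. carry_out: Moves the arm, as the interface text tells. Its arguments: {"type":"object","properties":{"targets":{"type":"array"},"hand":{"type":"number"},"newtons":{"type":"number"}},"required":["targets"]}

```bash
mkdir -p pics; ls; python3 - <<'E'
from cell import status,cams,r
import cv2,numpy as np
np.set_printoptions(precision=4,suppress=True)
o=status.get_obs();print(o)
for n in("scene","top","wrist"):
    im=cams.grab_frame(n);cv2.imwrite(f"pics/{n}0.png",im[:,:,::-1]);print(n,cams.calibration(n))
E
```

```text
pics
{'t': 0.0, 'joints': array([-1.2356,  0.4352,  0.025 ,  1.5741, -0.0116,  1.134 , -0.0751]), 'qd': array([ 0.0019, -0.0005,  0.0026, -0.0005, -0.0002, -0.0001,  0.0006]), 'effort': array([  0.0013, -67.0464,   1.026 , -31.6215,   0.0157,   0.012 ,
         0.    ]), 'tool_pos': array([0.2648, 0.5655, 0.1942]), 'eef_rot': array([-0.8819,  1.3864,  0.8803]), 'wrist_force': array([ 0.0285,  0.0138, -0.5033]), 'moment': array([ 0.0123, -0.0076, -0.0148]), 'grip_width': 0.08549696477287215}
scene {'fovy': 46.48537295135548, 'cx': 260.713971721562, 'cy': 188.31153040268268, 'extrinsics': array([[-0.8231,  0.34  , -0.4549,  1.2782],
       [ 0.5678,  0.4736, -0.6733,  1.0066],
       [-0.0135, -0.8125, -0.5829,  1.0231],
       [ 0.    ,  0.    ,  0.    ,  1.    ]])}
top {'fovy': 53.030379657836704, 'cx': 248.2975419757579, 'cy': 191.6210499080616, 'extrinsics': array([[-0.0052, -0.9892,  0.1467,  0.3853],
       [-1.    ,  0.0044, -0.0063,  0.0043],
       [ 0.0056, -0.1468, -0.9892,  1.3027],
       [ 0.    ,  0.    ,  0.    ,  1.    ]])}
wrist {'fovy': 69.90856654424917, 'cx': 254.26755650408745, 'cy': 187.57271256649673, 'tool_from_camera': array([[-0.0004, -0.278 ,  0.9606, -0.1791],
       [ 0.0002, -0.9606, -0.278 ,  0.0698],
       [ 1.    ,  0.0001,  0.0004,  0.0006],
       [ 0.    ,  0.    ,  0.    ,  1.    ]])}
```

View pics/scene0.png

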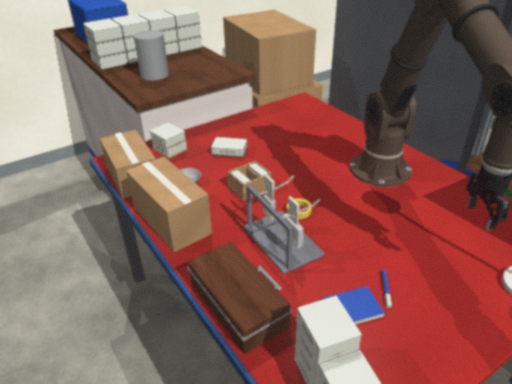

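View pics/top0.png

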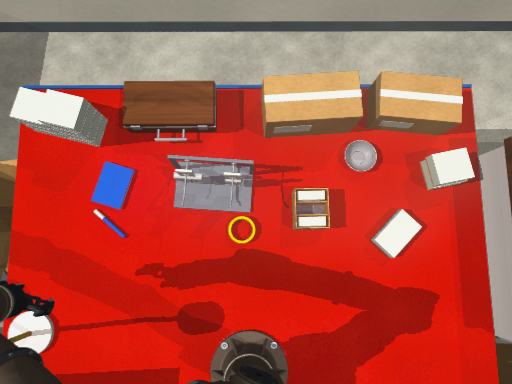

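The scene shows the stand with its pegs pointing at the robot, and the carton to its right with the middle compartment empty (top view near (311,208)). I'll enlarge both views.

```bash
python3 - <<'E'
import cv2,numpy as np
t=cv2.imread("pics/top0.png")[140:250,160:340];s=cv2.imread("pics/scene0.png")[155:280,215:335]
t=cv2.resize(t,None,fx=4.4,fy=4.4,interpolation=cv2.INTER_CUBIC);cv2.imwrite("pics/tc.png",t)
s=cv2.resize(s,None,fx=4.6,fy=4.6,interpolation=cv2.INTER_CUBIC);cv2.imwrite("pics/sc.png",s);print(t.shape,s.shape)
E
```

```text
(484, 792, 3) (575, 552, 3)
```

View pics/tc.png

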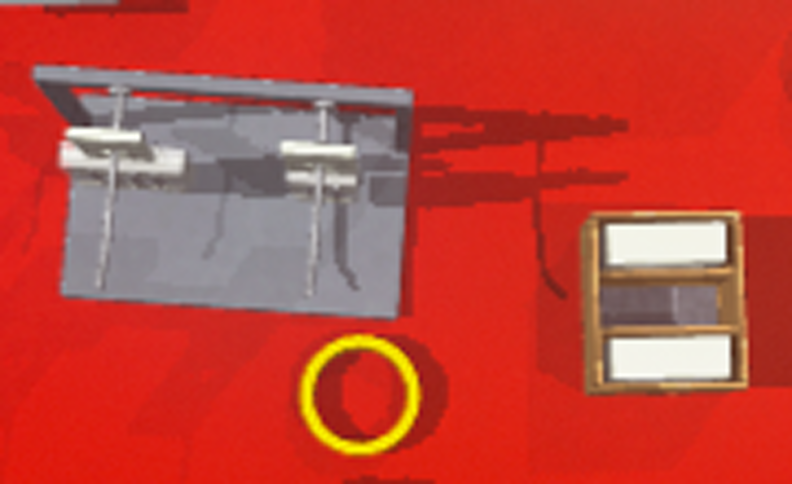

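View pics/sc.png

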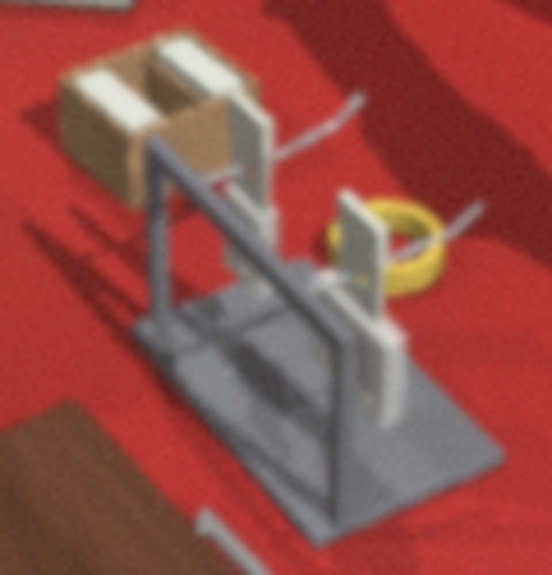

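The narrow pack is on the right peg, at about (318,150) in the enlarged top view. The middle compartment is empty, with white boxes at (665,243) and (670,357).

```bash
cat > h.py <<'E'
import numpy as np,cv2
from cell import status,cams,r
from scipy.spatial.transform import Rotation as Ro
np.set_printoptions(precision=4,suppress=True)
def K(c): return 192/np.tan(np.radians(c['fovy'])/2)
def pose(o=None):
    o=o or status.get_obs();T=np.eye(4);T[:3,:3]=Ro.from_rotvec(o['eef_rot']).as_matrix();T[:3,3]=o['tool_pos'];return T
def ext(n,T=None):
    c=cams.calibration(n);return c['extrinsics'] if n!='wrist' else T@c['tool_from_camera']
def ray(n,u,v,T=None):
    c=cams.calibration(n);E=ext(n,T);d=E[:3,:3]@np.array([(u-c['cx'])/K(c),(v-c['cy'])/K(c),1]);return E[:3,3],d
def plane(n,u,v,p0,nrm,T=None):
    o,d=ray(n,u,v,T);return o+d*(np.dot(np.array(p0)-o,nrm)/np.dot(d,nrm))
def onz(n,u,v,z,T=None): return plane(n,u,v,[0,0,z],np.array([0,0,1.]),T)
def proj(n,P,T=None):
    c=cams.calibration(n);q=np.linalg.inv(ext(n,T))@np.append(P,1);return K(c)*q[:2]/q[2]+[c['cx'],c['cy']]
def rel(Tgt,T=None):
    T=pose() if T is None else T;D=np.linalg.inv(T)@Tgt;return np.r_[D[:3,3],Ro.from_matrix(D[:3,:3]).as_rotvec()]
E
python3 - <<'E'
from h import *
tc=lambda u,v,z:onz('top',160+u/4.4,140+v/4.4,z)
a,b=tc(35,67,.179),tc(412,90,.179);print('bar back top',a,b,np.linalg.norm(a-b))
print('tab top',tc(280,142,.2205),tc(357,145,.2205))
for p in[(585,213),(740,212),(748,388),(585,392)]:print('carton',tc(*p,.075))
print('base',tc(62,295,.012),tc(398,318,.012))
print('tip R',tc(310,295,.18));print('bend/foot bar',tc(323,108,.17),tc(119,92,.17))
print('bottle tape',tc(360,395,.012))
print(pose())
E
```

```text
bar back top [0.6631 0.2369 0.179 ] [ 0.6461 -0.0193  0.179 ] 0.256694090613137
tab top [0.6022 0.0678 0.2205] [0.6    0.0177 0.2205]
carton [ 0.5773 -0.1478  0.075 ]
carton [ 0.5775 -0.2618  0.075 ]
carton [ 0.4486 -0.263   0.075 ]
carton [ 0.4463 -0.1449  0.075 ]
base [0.5254 0.2463 0.012 ] [ 0.5065 -0.0108  0.012 ]
tip R [0.5064 0.0497 0.18  ]
bend/foot bar [0.6358 0.0415 0.17  ] [0.6475 0.1809 0.17  ]
bottle tape [0.448  0.0185 0.012 ]
[[-0.0004 -0.9057  0.424   0.2648]
 [-0.0011  0.424   0.9057  0.5657]
 [-1.     -0.0001 -0.0012  0.1944]
 [ 0.      0.      0.      1.    ]]
```

```bash
cat >> h.py <<'E'
def tgt(p,yaw,tilt=0):
    # tool down, z along stand-x heading yaw; tilt leans tool x towards -y
    z=np.array([np.cos(yaw),np.sin(yaw),0]);x=np.array([0,0,-1.]);y=np.cross(z,x)
    T=np.eye(4);T[:3,:3]=Ro.from_rotvec(tilt*z).as_matrix()@np.c_[x,y,z];T[:3,3]=p;return T
E
python3 - <<'E'
from h import *
T=tgt([.54,.085,.305],-.07,-.61);print(T);print(rel(T))
E
```

```text
[[-0.0401  0.0573  0.9976  0.54  ]
 [-0.5715  0.8176 -0.0699  0.085 ]
 [-0.8196 -0.5729 -0.      0.305 ]
 [ 0.      0.      0.      1.    ]]
[-0.1102 -0.453  -0.3188  1.1638  0.3653 -0.5329]
```

>>> carry_out(
  targets=[
    [-0.11, 0, 0, 0, 0, 0],
    [-0.11, 0, 0, 0, 0, 0],
    [-0.11, -0.1, -0.07, 0.3, 0, 0],
    [-0.11, -0.453, -0.319, 1.164, 0.365, -0.533],
    [-0.11, -0.453, -0.319, 1.164, 0.365, -0.533],
    [-0.11, -0.453, -0.319, 1.164, 0.365, -0.533],
    [-0.11, -0.453, -0.319, 1.164, 0.365, -0.533],
    [-0.11, -0.453, -0.319, 1.164, 0.365, -0.533],
    [-0.11, -0.453, -0.319, 1.164, 0.365, -0.533],
    [-0.11, -0.453, -0.319, 1.164, 0.365, -0.533],
    [-0.11, -0.453, -0.319, 1.164, 0.365, -0.533],
    [-0.11, -0.453, -0.319, 1.164, 0.365, -0.533],
    [-0.11, -0.453, -0.319, 1.164, 0.365, -0.533],
    [-0.11, -0.453, -0.319, 1.164, 0.365, -0.533],
    [-0.11, -0.453, -0.319, 1.164, 0.365, -0.533],
    [-0.11, -0.453, -0.319, 1.164, 0.365, -0.533],
  ],
)

```text
t: 2.15
tool_pos: [0.5398, 0.0855, 0.3048]
eef_rot: [-0.426, 1.538, -0.531]
wrist_force: [1.0, 0.1, -0.7]
grip_width: 0.0854
```

```bash
python3 - <<'E'
from h import *
T=pose();im=cams.grab_frame('wrist');np.save('T1.npy',T);print(T,status.get_obs()['t'],status.get_obs()['joints'],status.get_obs()['wrist_force'])
cv2.imwrite('pics/w1.png',im[:,:,::-1]);cv2.imwrite('pics/w1b.png',cv2.resize(im[:,:,::-1],(800,600),interpolation=cv2.INTER_CUBIC))
E
```

```text
[[-0.0392  0.0566  0.9976  0.5398]
 [-0.5713  0.8179 -0.0688  0.0855]
 [-0.8198 -0.5726  0.0002  0.3048]
 [ 0.      0.      0.      1.    ]] 2.2 [-0.9157  0.4524  0.4804  1.5115  0.3192  1.5434 -0.575 ] [ 0.1465 -0.8919 -0.7085]
```

View pics/w1b.png

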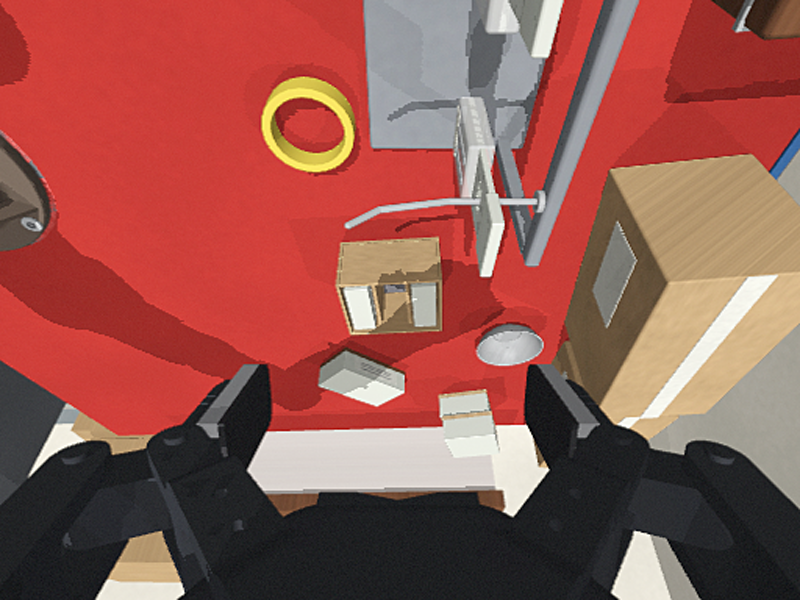

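The wrist view (world up = image down) shows the right peg: root (537,201), bend about (445,201), knee (381,209), tip (348,226). The narrow pack's tab is at about (490,235).

```bash
python3 - <<'E'
from h import *
T=np.load('T1.npy');s=.64
w=lambda u,v:(u*s,v*s)
root=onz('wrist',*w(537,201),.17,T);print('root',root)
yaw=-.07;X=np.array([np.cos(yaw),np.sin(yaw),0]);Y=np.array([-X[1],X[0],0])
for n,p in dict(bend=(445,201),knee=(381,209),tip=(348,226),mid=(413,204)).items():
    q=plane('wrist',*w(*p),root,Y,T);print(n,q,'out',-(q-root)@X, 'top px',proj('top',q))
# tab top edge corners (z=.2205): image bottom of tab
for p in[(480,275),(490,277),(503,207),(473,205),(476,196)]:print(onz('wrist',*w(*p),.2205,T))
# bar bottom/front edges
E
```

```text
root [0.6369 0.0444 0.17  ]
bend [0.5721 0.0489 0.1701] out 0.06499766158278596 top px [230.8944 185.4717]
knee [0.5272 0.0521 0.1788] out 0.10997026130405725 top px [229.6878 200.0427]
tip [0.5056 0.0536 0.1962] out 0.13158240670121735 top px [228.8965 206.698 ]
mid [0.5495 0.0505 0.1735] out 0.0876658350674018 top px [230.305  192.8196]
[0.5924 0.0257 0.2205]
[0.5993 0.0232 0.2205]
[0.6007 0.0835 0.2205]
[0.5837 0.0861 0.2205]
[0.5849 0.0924 0.2205]
```

The peg is bent up by about 0.19 rad, which puts the tip axis near z 0.196. I'll move above the tab with the tool pointing down and check from near.

```bash
python3 - <<'E'
from h import *
print(rel(tgt([.5955,.047,.26],-.07)))
E
```

```text
[ 0.0564 -0.0025  0.0582  0.0007  0.0005  0.6098]
```

>>> carry_out(
  targets=[
    [0, 0, 0.03, 0, 0, 0.15],
    [0.02, 0, 0.058, 0, 0, 0.3],
    [0.04, -0.002, 0.058, 0, 0, 0.45],
    [0.0564, -0.0025, 0.0582, 0, 0, 0.61],
    [0.0564, -0.0025, 0.0582, 0, 0, 0.61],
    [0.0564, -0.0025, 0.0582, 0, 0, 0.61],
    [0.0564, -0.0025, 0.0582, 0, 0, 0.61],
    [0.0564, -0.0025, 0.0582, 0, 0, 0.61],
    [0.0564, -0.0025, 0.0582, 0, 0, 0.61],
    [0.0564, -0.0025, 0.0582, 0, 0, 0.61],
  ],
  hand=0.04,
  newtons=30,
)

```text
t: 3.45
tool_pos: [0.5955, 0.0474, 0.26]
eef_rot: [0.054, 1.57, -0.054]
wrist_force: [-0.5, 0.1, 0.9]
grip_width: 0.0402
```

```bash
python3 - <<'E'
from h import *
T=pose();im=cams.grab_frame('wrist');np.save('T2.npy',T);print(T,status.get_obs()['wrist_force'])
cv2.imwrite('pics/w2.png',im[:,:,::-1])
c=im[60:285,140:440,::-1];cv2.imwrite('pics/w2b.png',cv2.resize(c,(800,600),interpolation=cv2.INTER_CUBIC))
E
```

```text
[[ 0.0002  0.0685  0.9977  0.5955]
 [ 0.      0.9977 -0.0685  0.0474]
 [-1.      0.      0.0002  0.26  ]
 [ 0.      0.      0.      1.    ]] [-0.5317  0.6198  0.2916]
```

View pics/w2b.png

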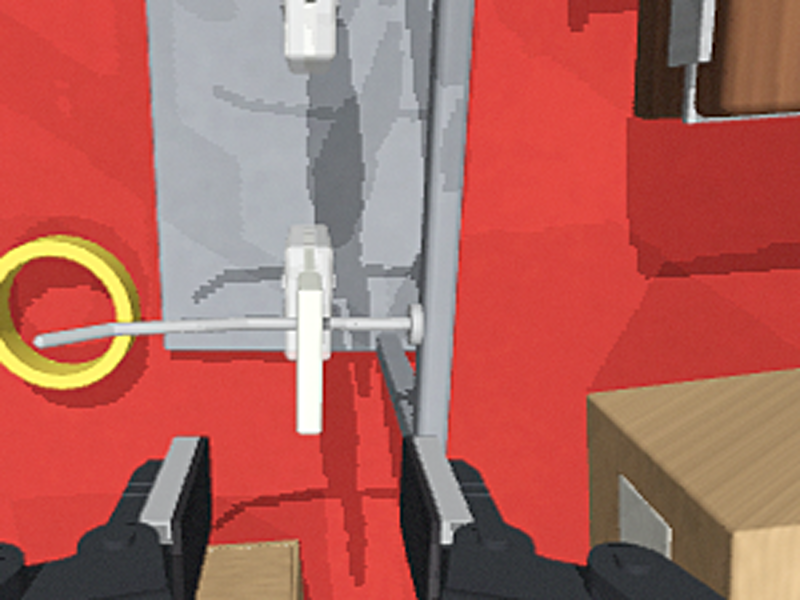

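```bash
python3 - <<'E'
from h import *
T=np.load('T2.npy');f=lambda u,v,z:onz('wrist',140+u*.375,60+v*.375,z,T)
print('tab',f(310,355,.2205),f(309.5,278,.2205),f(310,432,.2205),rel(np.r_[np.c_[T[:3,:3],f(310,355,.2205)],[[0,0,0,1]]],T))
print('peg root',f(412,325,.17),'bar front top',f(432,0,.179),f(417,430,.179))
for n,p,z in[('mid',(250,324),.172),('knee',(118,330),.179),('tip',(40,342),.1955)]:print(n,f(*p,z))
E
```

```text
tab [0.5984 0.0501 0.2205] [0.5998 0.0745 0.2205] [0.5966 0.0241 0.2205] [ 0.0395  0.0029  0.0027  0.      0.     -0.    ]
peg root [0.6371 0.0436 0.17  ] bar front top [0.6454 0.1553 0.179 ] [0.6367 0.0043 0.179 ]
mid [0.5759 0.0487 0.172 ]
knee [0.5279 0.0516 0.179 ]
tip [0.505  0.0534 0.1955]
```

>>> carry_out(
  targets=[
    [0, 0.002, 0.0025, 0, 0, 0],
    [0.02, 0.002, 0.0025, 0, 0, 0],
    [0.04, 0.002, 0.0025, 0, 0, 0],
    [0.055, 0.002, 0.0025, 0, 0, 0],
    [0.068, 0.002, 0.0025, 0, 0, 0],
    [0.068, 0.002, 0.0025, 0, 0, 0],
    [0.068, 0.002, 0.0025, 0, 0, 0],
  ],
)

```text
t: 4.38
tool_pos: [0.5986, 0.049, 0.1926]
eef_rot: [0.054, 1.569, -0.054]
wrist_force: [0.1, 0.4, -0.2]
grip_width: 0.0397
```

>>> carry_out(
  targets=[
    [0, 0, 0, 0, 0, 0],
    [0, 0, 0, 0, 0, 0],
    [0, 0, 0, 0, 0, 0],
    [0, 0, 0, 0, 0, 0],
    [0, 0, 0, 0, 0, 0],
    [0, 0, 0, 0, 0, 0],
  ],
  hand=0.0,
  newtons=30,
)

```text
t: 5.12
tool_pos: [0.5985, 0.049, 0.1925]
eef_rot: [0.054, 1.569, -0.054]
wrist_force: [-0.8, -1.1, -0.2]
grip_width: 0.0006
```

```bash
python3 - <<'E'
from h import *
o=status.get_obs();print(pose(o),o['wrist_force'],o['moment'],o['grip_width'])
E
```

```text
[[ 0.001   0.0688  0.9976  0.5985]
 [ 0.0001  0.9976 -0.0688  0.049 ]
 [-1.      0.0002  0.001   0.1925]
 [ 0.      0.      0.      1.    ]] [-0.8071 -1.1272 -0.2102] [ 0.0182 -0.0104  0.0033] 0.0006132089062222362
```

The fingers closed to 0.6 mm, so the tab isn't between them. I'll look.

```bash
python3 - <<'E'
from h import *
im=cams.grab_frame('wrist');s=cams.grab_frame('scene')
a=cv2.resize(im[60:285,140:440,::-1],(440,330),interpolation=cv2.INTER_CUBIC)
b=cv2.resize(s[155:275,225:335,::-1],(330,360),interpolation=cv2.INTER_CUBIC)
c=np.zeros((360,770,3),np.uint8);c[:330,:440]=a;c[:,440:]=b;cv2.imwrite('pics/w3.png',c)
E
```

```text
(no output)
```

View pics/w3.png

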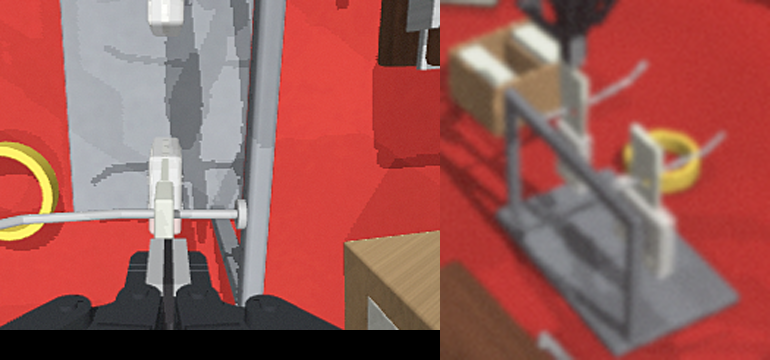

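```bash
python3 - <<'E'
from h import *
o=status.get_obs();T=pose(o);print(o['grip_width'])
f=lambda P:(proj('wrist',P,T)-[140,60])*440/300
Yv=np.array([.0688,.9976,0]);c=np.array([.5982,.0495,.2205])
for d in(.024,.011,0,-.011,-.024):print(d,f(c+d*Yv),f(c+d*Yv-[0,0,.03]))
print('tcp',f(T[:3,3]),'pad sides at tcp',f((T@[0,.011,.004,1])[:3]),f((T@[0,.011,-.004,1])[:3]),f((T@[-.019,.011,0,1])[:3]))
im=cv2.imread('pics/w3.png');print(im[185:260:5,168].tolist())
E
```

```text
-0.00021208415752011042
0.024 [163.9701 193.8094] [164.5066 174.8055]
0.011 [164.0464 224.7648] [164.5612 201.4396]
0 [164.1084 249.8974] [164.6058 223.1996]
-0.011 [164.1681 274.1144] [164.649 244.283]
-0.024 [164.236 301.621] [164.6984 268.3698]
tcp [165.3774 225.6607] pad sides at tcp [173.887  203.7294] [156.8055 203.7224] [165.0743 217.9997]
[[188, 197, 194], [188, 197, 196], [191, 201, 198], [230, 240, 238], [227, 236, 234], [228, 237, 234], [228, 237, 234], [228, 238, 235], [222, 232, 229], [226, 236, 234], [232, 242, 240], [33, 33, 34], [46, 44, 46], [49, 43, 45], [46, 45, 43]]
```

```bash
python3 - <<'E'
from h import *
T=pose()
print('scene tcp',proj('scene',T[:3,3]),'tab pts',[proj('scene',np.array([.5982,.0495,z])) for z in(.2205,.1905)],proj('scene',[.6,.0735,.2205]),proj('scene',[.5966,.0255,.2205]))
s=cams.grab_frame('scene')[:,:,::-1];t=cams.grab_frame('top')[:,:,::-1]
s2=cv2.imread('pics/scene0.png')
A=[cv2.resize(i[140:210,240:300],(480,560),interpolation=cv2.INTER_CUBIC) for i in(s,)]
B=cv2.resize(t[150:220,215:255],(320,560),interpolation=cv2.INTER_CUBIC)
cv2.imwrite('pics/w4.png',np.hstack(A+[B]))
E
```

```text
scene tcp [269.0841 185.2525] tab pts [array([269.2362, 178.1151]), array([269.2588, 185.8108])] [273.2047 181.8042] [265.3105 174.5333]
```

View pics/w4.png

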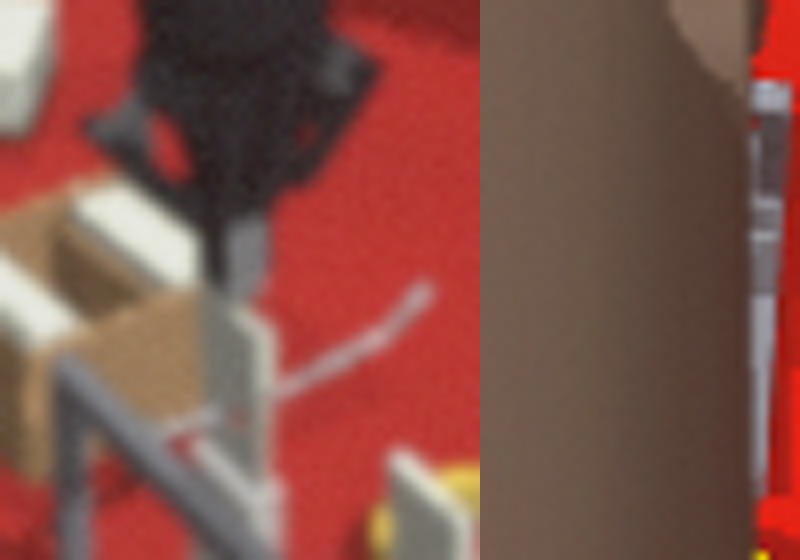

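Both views show the closed fingertips ending at the tab's top edge, at scene-crop (245,300). That is about 30 mm above the reported TCP, so the fingers closed on air and the pack hasn't moved. I'll open, go lower and re-grip.

>>> carry_out(
  targets=[
    [-0.005, 0, 0, 0, 0, 0],
    [-0.005, 0, 0, 0, 0, 0],
    [-0.005, 0, 0, 0, 0, 0],
    [-0.005, 0, 0, 0, 0, 0],
    [-0.005, 0, 0, 0, 0, 0],
  ],
  hand=0.04,
)

```text
t: 5.95
tool_pos: [0.5985, 0.049, 0.1975]
eef_rot: [0.054, 1.569, -0.054]
wrist_force: [0.4, 0.5, -0.9]
grip_width: 0.0399
```

>>> carry_out(
  targets=[
    [0.006, 0, -0.0003, 0, 0, 0],
    [0.012, 0, -0.0003, 0, 0, 0],
    [0.018, 0, -0.0003, 0, 0, 0],
    [0.024, 0, -0.0003, 0, 0, 0],
    [0.027, 0, -0.0003, 0, 0, 0],
    [0.027, 0, -0.0003, 0, 0, 0],
    [0.027, 0, -0.0003, 0, 0, 0],
  ],
)

```text
t: 6.82
tool_pos: [0.5984, 0.0491, 0.1707]
eef_rot: [0.054, 1.569, -0.054]
wrist_force: [0.2, 0.5, -0.4]
grip_width: 0.0399
```

```bash
python3 - <<'E'
from h import *
o=status.get_obs();print(r.grip_point_offset,o['t'],pose(o),o['wrist_force'],o['grip_width'])
im=cams.grab_frame('wrist');s=cams.grab_frame('scene')
a=cv2.resize(im[60:285,140:440,::-1],(440,330),interpolation=cv2.INTER_CUBIC)
b=cv2.resize(s[140:210,240:300,::-1],(330,385),interpolation=cv2.INTER_CUBIC)
c=np.zeros((385,770,3),np.uint8);c[:330,:440]=a;c[:,440:]=b;cv2.imwrite('pics/w5.png',c)
E
```

```text
0.0187 6.825 [[ 0.0012  0.0689  0.9976  0.5984]
 [ 0.0002  0.9976 -0.0689  0.0491]
 [-1.      0.0002  0.0012  0.1707]
 [ 0.      0.      0.      1.    ]] [ 0.1741  0.5456 -0.4153] 0.039943263191414245
```

View pics/w5.png

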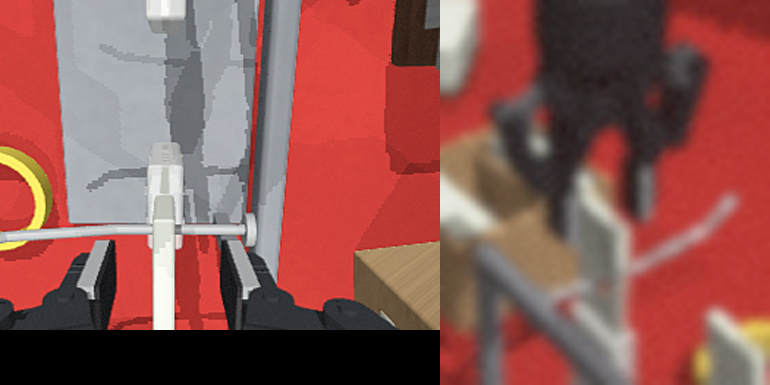

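The pads now straddle the tab: they are at columns 113 and 222, and the tab is at 163. The tips are lower than its top edge. I'll go 7 mm deeper and close.

>>> carry_out(
  targets=[
    [0.004, 0, -0.0004, 0, 0, 0],
    [0.007, 0, -0.0004, 0, 0, 0],
    [0.007, 0, -0.0004, 0, 0, 0],
    [0.007, 0, -0.0004, 0, 0, 0],
  ],
)

```text
t: 7.42
tool_pos: [0.598, 0.0491, 0.1637]
eef_rot: [0.054, 1.569, -0.054]
wrist_force: [0.4, 0.2, 0.7]
grip_width: 0.0404
```

>>> carry_out(
  targets=[
    [0, 0, 0, 0, 0, 0],
    [0, 0, 0, 0, 0, 0],
    [0, 0, 0, 0, 0, 0],
    [0, 0, 0, 0, 0, 0],
    [0, 0, 0, 0, 0, 0],
    [0, 0, 0, 0, 0, 0],
  ],
  hand=0.0,
  newtons=30,
)

```text
t: 8.18
tool_pos: [0.598, 0.0491, 0.1638]
eef_rot: [0.054, 1.569, -0.054]
wrist_force: [-0.6, -1.0, 1.6]
grip_width: 0.0071
```

The grip shows 7.1 mm on the 8 mm tab. Next I'll ease up 4 mm so the peg is centred in the slot, then go out to the bend.

>>> carry_out(
  targets=[
    [-0.0015, 0, 0, 0, 0, 0],
    [-0.003, 0, 0, 0, 0, 0],
    [-0.004, 0, 0, 0, 0, 0],
    [-0.004, 0, 0, 0, 0, 0],
  ],
)

```text
t: 8.68
tool_pos: [0.598, 0.0491, 0.1678]
eef_rot: [0.054, 1.569, -0.054]
wrist_force: [-1.1, 0.2, -0.5]
grip_width: 0.0069
```

>>> carry_out(
  targets=[
    [0, 0, -0.003, 0, 0, 0],
    [0, 0, -0.007, 0, 0, 0],
    [0, 0, -0.011, 0, 0.02, 0],
    [0, 0, -0.015, 0, 0.05, 0],
    [0, 0, -0.019, 0, 0.08, 0],
    [0, 0, -0.0235, 0, 0.1, 0],
    [0, 0, -0.0235, 0, 0.1, 0],
  ],
)

```text
t: 9.55
tool_pos: [0.5746, 0.0506, 0.1675]
eef_rot: [0.058, 1.669, -0.052]
wrist_force: [0.3, 0.0, -1.1]
grip_width: 0.0074
```

```bash
python3 - <<'E'
from h import *
o=status.get_obs();F=[]
for i in range(4):F.append(status.get_obs()['wrist_force']);im=cams.grab_frame('wrist')
print(pose(o),np.array(F),o['grip_width'],o['joints']);cv2.imwrite('pics/w6.png',im[:,:,::-1])
E
```

```text
[[-0.0989  0.0691  0.9927  0.5746]
 [ 0.0069  0.9976 -0.0687  0.0506]
 [-0.9951  0.0001 -0.0991  0.1675]
 [ 0.      0.      0.      1.    ]] [[ 0.2987  0.0138 -1.1413]
 [-0.4872  0.5328 -1.1974]
 [ 0.5316 -0.4987 -0.4461]
 [-0.1636 -0.089   0.2936]] 0.0074159096281783 [-0.4235  0.4568  0.3766  1.6564 -0.1932  1.1632 -0.0572]
```

```bash
cat >> h.py <<'E'
def slot(out,z,phi,yaw=-.069):
    X=np.array([np.cos(yaw),np.sin(yaw),0]);S0=np.array([.598,.0491,0])   # slot at out=42 mm
    T=tgt([0,0,0],yaw);R=Ro.from_rotvec(phi*T[:3,1]).as_matrix()@T[:3,:3]
    p=S0-X*(out-.042);p[2]=z;T[:3,:3]=R;T[:3,3]=p-R@[-.0025,0,0];return T
E
python3 - <<'E'
from h import *
for a in[(.065,.170,.1),(.077,.1723,.15),(.090,.1748,.2),(.102,.1771,.25),(.113,.1793,.33)]:print(a,rel(slot(*a)).round(4))
E
```

```text
(0.065, 0.17, 0.1) [ 0.0003  0.      0.0003  0.0001  0.0016 -0.0003]
(0.077, 0.1723, 0.15) [-0.0008  0.     -0.012   0.0001  0.0516 -0.0003]
(0.09, 0.1748, 0.2) [-0.0021  0.     -0.0253  0.0001  0.1016 -0.0003]
(0.102, 0.1771, 0.25) [-0.0032  0.     -0.0376  0.0001  0.1516 -0.0003]
(0.113, 0.1793, 0.33) [-0.0043  0.     -0.049   0.0001  0.2316 -0.0003]
```

>>> carry_out(
  targets=[
    [-0.0003, 0, -0.004, 0, 0.02, 0],
    [-0.0006, 0, -0.008, 0, 0.035, 0],
    [-0.0009, 0, -0.012, 0, 0.05, 0],
    [-0.0013, 0, -0.0165, 0, 0.07, 0],
    [-0.0017, 0, -0.021, 0, 0.085, 0],
    [-0.0021, 0, -0.0253, 0, 0.1, 0],
    [-0.0021, 0, -0.0253, 0, 0.1, 0],
  ],
)

```text
t: 10.62
tool_pos: [0.5496, 0.0524, 0.1724]
eef_rot: [0.061, 1.769, -0.05]
wrist_force: [0.5, 0.0, -1.0]
grip_width: 0.0071
```

```bash
python3 - <<'E'
from h import *
F=[]
for i in range(4):F.append(status.get_obs()['wrist_force']);im=cams.grab_frame('wrist')
cv2.imwrite('pics/w7.png',im[:,:,::-1]);print(np.array(F))
for a in[(.090,.1748,.2),(.096,.176,.225),(.102,.1771,.25),(.113,.1793,.33)]:print(a,rel(slot(*a)).round(4))
E
```

```text
[[ 0.5364  0.02   -0.991 ]
 [ 0.9795 -0.764   0.0047]
 [-0.7641 -0.6451 -0.6174]
 [ 0.4329  0.3764  0.1292]]
(0.09, 0.1748, 0.2) [ 0.0001  0.     -0.0001  0.0001  0.0018 -0.0004]
(0.096, 0.176, 0.225) [ 0.0001  0.     -0.0063  0.0001  0.0268 -0.0004]
(0.102, 0.1771, 0.25) [ 0.0002  0.     -0.0124  0.0002  0.0518 -0.0004]
(0.113, 0.1793, 0.33) [ 0.0002  0.     -0.0238  0.0002  0.1318 -0.0003]
```

>>> carry_out(
  targets=[
    [0, 0, -0.004, 0, 0.017, 0],
    [0, 0, -0.008, 0, 0.033, 0],
    [0, 0, -0.0124, 0, 0.05, 0],
    [0, 0, -0.016, 0, 0.075, 0],
    [0, 0, -0.02, 0, 0.1, 0],
    [0.0002, 0, -0.0238, 0, 0.13, 0],
    [0.0002, 0, -0.0238, 0, 0.13, 0],
  ],
)

```text
t: 11.7
tool_pos: [0.5265, 0.0539, 0.1765]
eef_rot: [0.066, 1.899, -0.047]
wrist_force: [0.8, 0.2, -0.1]
grip_width: 0.007
```

```bash
python3 - <<'E'
from h import *
F=[]
for i in range(5):F.append(status.get_obs()['wrist_force']);im=cams.grab_frame('wrist')
print(np.array(F))
a=cv2.resize(im[80:260,180:340,::-1],(530,596),interpolation=cv2.INTER_CUBIC);cv2.imwrite('pics/w8.png',a)
for a in[(.113,.1793,.33),(.118,.183,.42),(.123,.1868,.5),(.128,.1907,.55),(.134,.1955,.55),(.145,.204,.5),(.16,.22,.4)]:print(a,rel(slot(*a)).round(4))
E
```

```text
[[ 0.8135  0.1818 -0.1413]
 [ 0.103  -0.6498 -0.3236]
 [-0.3177  0.2211 -1.032 ]
 [ 0.3651  0.069  -0.2611]
 [ 0.4435 -0.0108 -0.6416]]
(0.113, 0.1793, 0.33) [ 0.0001  0.     -0.      0.0002  0.0021 -0.0004]
(0.118, 0.183, 0.42) [-0.0018  0.     -0.0062  0.0002  0.0921 -0.0004]
(0.123, 0.1868, 0.5) [-0.0038  0.     -0.0123  0.0002  0.1721 -0.0004]
(0.128, 0.1907, 0.55) [-0.0059  0.     -0.0184  0.0003  0.2221 -0.0004]
(0.134, 0.1955, 0.55) [-0.0086  0.     -0.0257  0.0003  0.2221 -0.0004]
(0.145, 0.204, 0.5) [-0.013   0.     -0.0387  0.0002  0.1721 -0.0004]
(0.16, 0.22, 0.4) [-0.0233  0.     -0.0578  0.0002  0.0721 -0.0004]
```

View pics/w8.png

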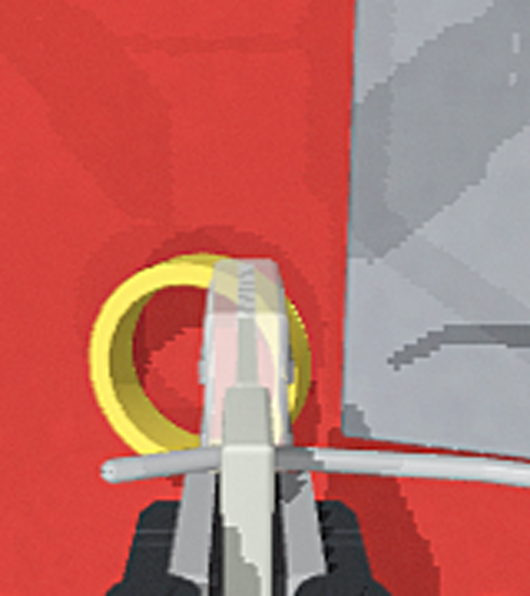

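The card is at the knee and hanging free: the peg passes through it at about (245,455), the tip is at (108,470), and the force is about 0. I'll go on up along the tip.

>>> carry_out(
  targets=[
    [-0.0009, 0, -0.003, 0, 0.045, 0],
    [-0.0018, 0, -0.0062, 0, 0.09, 0],
    [-0.0028, 0, -0.009, 0, 0.13, 0],
    [-0.0038, 0, -0.0123, 0, 0.17, 0],
    [-0.0038, 0, -0.0123, 0, 0.17, 0],
  ],
)

```text
t: 12.58
tool_pos: [0.5162, 0.0547, 0.1841]
eef_rot: [0.071, 2.068, -0.042]
wrist_force: [-0.5, -0.5, -0.5]
grip_width: 0.0074
```

```bash
python3 - <<'E'
from h import *
F=[]
for i in range(5):F.append(status.get_obs()['wrist_force']);im=cams.grab_frame('wrist')
cv2.imwrite('pics/w9.png',im[:,:,::-1]);print(np.array(F))
for a in[(.123,.1868,.5),(.128,.1907,.55),(.134,.1955,.55),(.14,.2,.55),(.147,.206,.5),(.155,.216,.4),(.16,.24,.2),(.16,.27,0.)]:print(a,rel(slot(*a)).round(4))
E
```

```text
[[-0.4593 -0.5268 -0.5229]
 [-0.0399  0.8783 -0.4488]
 [ 0.8119  0.2014 -0.6876]
 [ 0.2558  0.0847 -0.5077]
 [-0.8766 -0.1624 -0.7927]]
(0.123, 0.1868, 0.5) [ 0.0002 -0.0001  0.0001  0.0005  0.0031 -0.0005]
(0.128, 0.1907, 0.55) [-0.0009 -0.0001 -0.0062  0.0005  0.0531 -0.0005]
(0.134, 0.1955, 0.55) [-0.0022 -0.0001 -0.0138  0.0005  0.0531 -0.0005]
(0.14, 0.2, 0.55) [-0.0033 -0.0001 -0.0212  0.0005  0.0531 -0.0005]
(0.147, 0.206, 0.5) [-0.0053 -0.0001 -0.0301  0.0005  0.0031 -0.0005]
(0.155, 0.216, 0.4) [-0.0102 -0.0001 -0.0417  0.0005 -0.0969 -0.0006]
(0.16, 0.24, 0.2) [-0.0291 -0.     -0.057   0.0004 -0.2969 -0.0006]
(0.16, 0.27, 0.0) [-0.0556 -0.     -0.0709  0.0004 -0.4969 -0.0007]
```

>>> carry_out(
  targets=[
    [-0.0005, 0, -0.003, 0, 0.025, 0],
    [-0.0009, 0, -0.0062, 0, 0.05, 0],
    [-0.0016, 0, -0.01, 0, 0.05, 0],
    [-0.0022, 0, -0.0138, 0, 0.05, 0],
    [-0.0028, 0, -0.0175, 0, 0.05, 0],
    [-0.0033, 0, -0.0212, 0, 0.05, 0],
    [-0.004, 0, -0.026, 0, 0.05, 0],
    [-0.005, 0, -0.032, 0, 0.05, 0],
    [-0.005, 0, -0.032, 0, 0.05, 0],
  ],
)

```text
t: 13.95
tool_pos: [0.4901, 0.0567, 0.2049]
eef_rot: [0.073, 2.116, -0.04]
wrist_force: [0.1, -0.1, -0.0]
grip_width: 0.0075
```

```bash
python3 - <<'E'
from h import *
F=[]
for i in range(4):F.append(status.get_obs()['wrist_force']);im=cams.grab_frame('wrist')
cv2.imwrite('pics/w10.png',im[:,:,::-1]);print(np.array(F))
for a in[(.16,.22,.5),(.175,.25,.3),(.175,.27,0.)]:print(a,rel(slot(*a)).round(4))
# carton from wrist w2 & w1 pictures: rim corners seen earlier
T=np.load('T1.npy')
for p in[(346,332),(442,330),(441,239),(344,241)]:print(onz('wrist',p[0]*.64,p[1]*.64,.075,T))
E
```

```text
[[ 0.0858 -0.0724 -0.0435]
 [-0.3874 -0.0067 -1.0699]
 [-0.4489  0.8512 -1.2503]
 [ 0.7042 -0.3432 -0.3152]]
(0.16, 0.22, 0.5) [-0.0056 -0.     -0.0166  0.0005 -0.047  -0.0005]
(0.175, 0.25, 0.3) [-0.0235 -0.     -0.0445  0.0004 -0.247  -0.0005]
(0.175, 0.27, 0.0) [-0.0409 -0.     -0.0542  0.0004 -0.547  -0.0006]
[ 0.4449 -0.2518  0.075 ]
[ 0.5795 -0.256   0.075 ]
[ 0.5763 -0.0802  0.075 ]
[ 0.4713 -0.0761  0.075 ]
```

The pack is off the peg with no contact force. I'll straighten it and lift it clear.

>>> carry_out(
  targets=[
    [-0.0056, 0, -0.0166, 0, -0.047, 0],
    [-0.0146, 0, -0.03, 0, -0.147, 0],
    [-0.0235, 0, -0.0445, 0, -0.247, 0],
    [-0.032, 0, -0.05, 0, -0.4, 0],
    [-0.041, 0, -0.054, 0, -0.547, 0],
    [-0.041, 0, -0.054, 0, -0.547, 0],
    [-0.041, 0, -0.054, 0, -0.547, 0],
    [-0.041, 0, -0.054, 0, -0.547, 0],
  ],
)

```text
t: 15.15
tool_pos: [0.4661, 0.058, 0.2668]
eef_rot: [0.054, 1.572, -0.055]
wrist_force: [0.9, 0.7, -0.7]
grip_width: 0.0073
```

```bash
python3 - <<'E'
from h import *
print(pose());print(rel(tgt([.46,-.1,.27],0)),rel(tgt([.512,-.202,.26],0)))
E
```

```text
[[-0.0021  0.0694  0.9976  0.4661]
 [-0.0004  0.9976 -0.0694  0.058 ]
 [-1.     -0.0006 -0.002   0.2668]
 [ 0.      0.      0.      1.    ]]
[-0.0032 -0.1581  0.0049 -0.0695 -0.0021  0.0005] [ 0.0068 -0.2562  0.0639 -0.0695 -0.0021  0.0005]
```

>>> carry_out(
  targets=[
    [0, -0.03, 0, 0, 0, 0],
    [0, -0.07, 0, -0.03, 0, 0],
    [0, -0.11, 0.003, -0.07, -0.002, 0],
    [0, -0.16, 0.005, -0.07, -0.002, 0],
    [0.003, -0.2, 0.03, -0.07, -0.002, 0],
    [0.007, -0.24, 0.055, -0.07, -0.002, 0],
    [0.007, -0.256, 0.064, -0.07, -0.002, 0],
    [0.007, -0.256, 0.064, -0.07, -0.002, 0],
    [0.007, -0.256, 0.064, -0.07, -0.002, 0],
    [0.007, -0.256, 0.064, -0.07, -0.002, 0],
    [0.007, -0.256, 0.064, -0.07, -0.002, 0],
  ],
)

```text
t: 16.52
tool_pos: [0.5121, -0.201, 0.2599]
eef_rot: [-0.001, 1.571, 0.001]
wrist_force: [0.7, 0.5, -0.7]
grip_width: 0.0074
```

```bash
python3 - <<'E'
from h import *
T=pose();im=cams.grab_frame('wrist');np.save('T3.npy',T);print(T,status.get_obs()['wrist_force'])
cv2.imwrite('pics/w11.png',cv2.resize(im[60:285,110:410,::-1],(800,600),interpolation=cv2.INTER_CUBIC))
E
```

```text
[[ 0.0001 -0.0017  1.      0.5121]
 [-0.0001  1.      0.0017 -0.201 ]
 [-1.     -0.0001  0.0001  0.2599]
 [ 0.      0.      0.      1.    ]] [-0.5981 -0.1705 -0.6667]
```

View pics/w11.png

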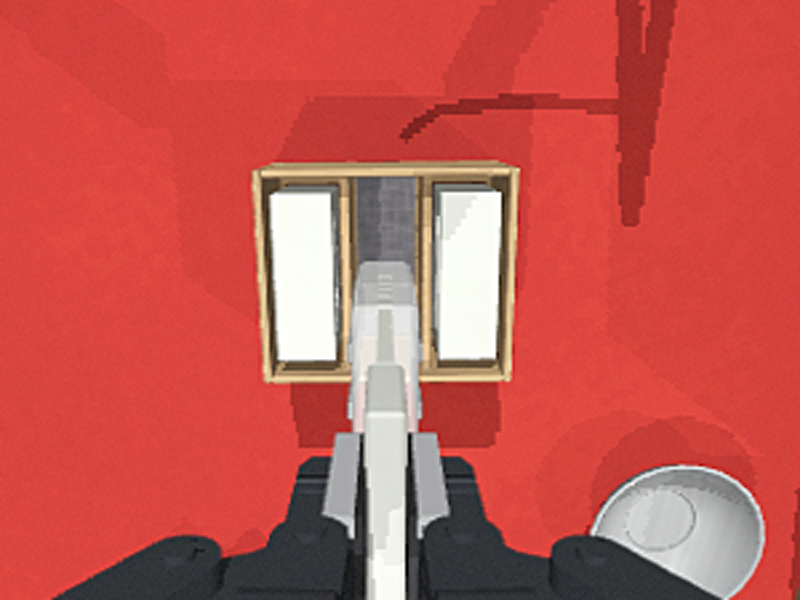

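The carton rim corners are at (252,173), (520,169), (264,382) and (510,380). The empty middle compartment lies between the dividers, and the pack hangs in line with it at about column 386.

```bash
python3 - <<'E'
from h import *
T=np.load('T3.npy');f=lambda u,v,z:onz('wrist',110+u*.375,60+v*.375,z,T)
P=[f(*p,.075) for p in[(252,173),(520,169),(264,382),(510,380)]];print(np.array(P),np.mean(P,0))
print('dividers',f(348,183,.075),f(422,181,.075),f(345,370,.075),f(427,370,.075))
print('pocket top/edges',f(358,300,.136),f(412,300,.136),'foot edge',f(358,268,.151),f(412,268,.151))
E
```

```text
[[ 0.4486 -0.1512  0.075 ]
 [ 0.5786 -0.149   0.075 ]
 [ 0.4497 -0.2586  0.075 ]
 [ 0.5791 -0.2572  0.075 ]] [ 0.514 -0.204  0.075]
dividers [ 0.4952 -0.1559  0.075 ] [ 0.5312 -0.1548  0.075 ] [ 0.4924 -0.2518  0.075 ] [ 0.5354 -0.2517  0.075 ]
pocket top/edges [ 0.5018 -0.2001  0.136 ] [ 0.5247 -0.2001  0.136 ] foot edge [ 0.5025 -0.1836  0.151 ] [ 0.524  -0.1836  0.151 ]
```

>>> carry_out(
  targets=[
    [0, -0.001, 0.0015, 0, 0, 0],
    [0.03, -0.001, 0.0015, 0, 0, 0],
    [0.06, -0.001, 0.0015, 0, 0, 0],
    [0.085, -0.001, 0.0015, 0, 0, 0],
    [0.105, -0.001, 0.0015, 0, 0, 0],
    [0.12, -0.001, 0.0015, 0, 0, 0],
    [0.13, -0.001, 0.0015, 0, 0, 0],
    [0.14, -0.001, 0.0015, 0, 0, 0],
    [0.147, -0.001, 0.0015, 0, 0, 0],
    [0.152, -0.001, 0.0015, 0, 0, 0],
    [0.152, -0.001, 0.0015, 0, 0, 0],
    [0.152, -0.001, 0.0015, 0, 0, 0],
  ],
)

```text
t: 18.08
tool_pos: [0.5139, -0.2023, 0.1083]
eef_rot: [-0.001, 1.57, 0.001]
wrist_force: [-0.1, 0.3, -0.7]
grip_width: 0.0069
```

```bash
python3 - <<'E'
from h import *
F=[]
for i in range(4):F.append(status.get_obs()['wrist_force']);im=cams.grab_frame('wrist')
print(np.array(F),pose()[:3,3])
E
```

```text
[[-0.0629  0.326  -0.7343]
 [ 1.2143 -0.8844 -0.6149]
 [ 0.9095 -0.5487 -0.8124]
 [-0.1876  0.5577  0.342 ]] [ 0.5139 -0.2022  0.1082]
```

>>> carry_out(
  targets=[
    [0.001, 0, 0, 0, 0, 0],
    [0.002, 0, 0, 0, 0, 0],
    [0.003, 0, 0, 0, 0, 0],
    [0.004, 0, 0, 0, 0, 0],
    [0.0045, 0, 0, 0, 0, 0],
    [0.0045, 0, 0, 0, 0, 0],
  ],
)

```text
t: 19.02
tool_pos: [0.5139, -0.2022, 0.1037]
eef_rot: [-0.001, 1.57, 0.001]
wrist_force: [0.1, -0.1, 0.7]
grip_width: 0.0071
```

>>> carry_out(
  targets=[
    [0.0005, 0, 0, 0, 0, 0],
    [0.001, 0, 0, 0, 0, 0],
    [0.001, 0, 0, 0, 0, 0],
  ],
)

```text
t: 19.4
tool_pos: [0.514, -0.2023, 0.1027]
eef_rot: [-0.001, 1.57, 0.001]
wrist_force: [-0.1, 0.0, -0.4]
grip_width: 0.0072
```

>>> carry_out(
  targets=[
    [0.0003, 0, 0, 0, 0, 0],
    [0.0005, 0, 0, 0, 0, 0],
    [0.0005, 0, 0, 0, 0, 0],
  ],
)

```text
t: 19.77
tool_pos: [0.5142, -0.2024, 0.1027]
eef_rot: [-0.001, 1.569, 0.001]
wrist_force: [-0.9, 1.3, 5.7]
grip_width: 0.0074
```

Touchdown felt at 5.7 N, with the tool 0.5 mm short of its target. I'll relax that, then release.

>>> carry_out(
  targets=[
    [0, 0, 0, 0, 0, 0],
    [0, 0, 0, 0, 0, 0],
  ],
)

```text
t: 20.02
tool_pos: [0.5142, -0.2024, 0.1027]
eef_rot: [-0.001, 1.569, 0.001]
wrist_force: [0.4, 0.1, 2.1]
grip_width: 0.007
```

>>> carry_out(
  targets=[
    [0, 0, 0, 0, 0, 0],
    [0, 0, 0, 0, 0, 0],
    [0, 0, 0, 0, 0, 0],
    [0, 0, 0, 0, 0, 0],
    [0, 0, 0, 0, 0, 0],
  ],
  hand=0.035,
)

```text
t: 20.65
tool_pos: [0.5143, -0.2024, 0.1027]
eef_rot: [-0.001, 1.569, 0.001]
wrist_force: [0.5, -0.5, 0.4]
grip_width: 0.0348
```

>>> carry_out(
  targets=[
    [-0.01, 0, 0, 0, 0, 0],
    [-0.025, 0, 0, 0, 0, 0],
    [-0.045, 0, 0, 0, 0, 0],
    [-0.07, 0, 0, 0, 0, 0],
    [-0.1, 0, 0, 0, 0, 0],
    [-0.14, 0, 0, 0, 0, 0],
    [-0.18, 0, 0, 0, 0, 0],
    [-0.18, 0, 0, 0, 0, 0],
    [-0.18, -0.1, -0.08, 0, 0, 0],
    [-0.18, -0.12, -0.1, 0, 0, 0],
    [-0.18, -0.12, -0.1, 0, 0, 0],
    [-0.18, -0.12, -0.1, 0, 0, 0],
    [-0.18, -0.12, -0.1, 0, 0, 0],
  ],
)

```text
t: 22.28
tool_pos: [0.4145, -0.3216, 0.2824]
eef_rot: [-0.001, 1.569, 0.002]
wrist_force: [-0.2, 1.1, 0.2]
grip_width: 0.0349
```

```bash
python3 - <<'E'
from h import *
print(status.get_obs()['t'],pose()[:3,3])
w=cams.grab_frame('wrist');s=cams.grab_frame('scene');t=cams.grab_frame('top')
a=cv2.resize(s[140:270,215:335,::-1],(400,433),interpolation=cv2.INTER_CUBIC)
b=cv2.resize(w[:,:,::-1],(400,300),interpolation=cv2.INTER_AREA);
c=cv2.resize(t[140:250,160:345,::-1],(400,238),interpolation=cv2.INTER_CUBIC)
d=np.zeros((540,800,3),np.uint8);d[:433,:400]=a;d[:300,400:]=b;d[300:538,400:]=c;cv2.imwrite('pics/fin.png',d)
E
```

```text
22.275 [ 0.4145 -0.3216  0.2824]
```

View pics/fin.png

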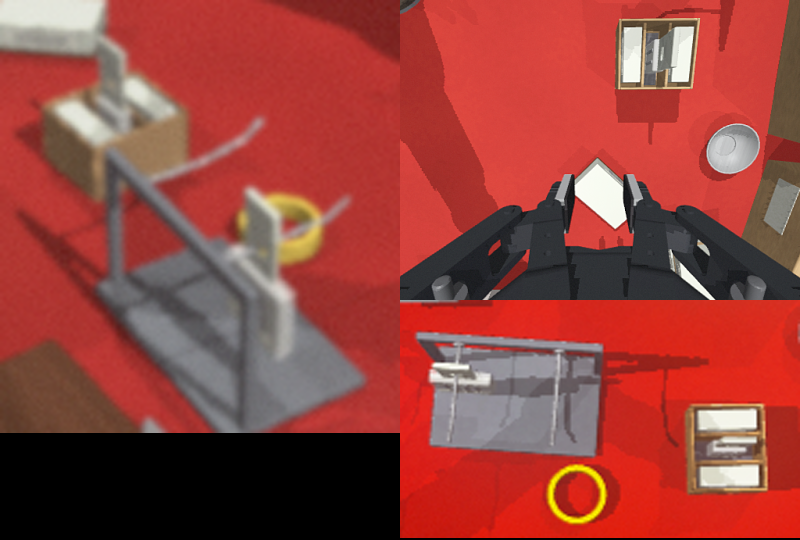

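The pack stands tab up in the middle compartment, at scene (112,85) and top (728,447). The wide pack still hangs at (262,260), and the ring, boxes and bowl are where they were. The hand is clear of everything.

```bash
python3 -c "
from cell import r
print(r.sign_off())"
```

```text
the job is handed in; nothing more can be done
None
```

The narrow pack is off the right peg and standing upright, tab up, in the empty middle compartment of the carton. I handed the job in at about 22 s of the 72 s allowed.

- **Taking it off:** I measured the peg as bent up about 0.19 rad. I centred the slot on it and followed it out and over the tip, tilting the pack to match. At every stop the wrist force stayed at the noise level plus the pack's weight, about 1 N, so I believe the stand stayed well under 10 N. I had no direct reading of the load on the stand.
- **Putting it down:** I lowered it in small steps until it touched down. The highest reading was 5.7 N, and I eased that off before opening the fingers.
- **Last checks:** The final scene, wrist and top pictures show the pack upright and both white boxes in place. The wide pack is still hanging, the ring and bowl have not moved, and the gripper is well clear. The marker was outside those crops, but I never moved near it.
- **What disagreed:** The first grip closed on air because the closed fingertips end about 30 mm behind the TCP position the robot reports. I found this in the pictures, the pack had not been disturbed, and I gripped again lower down. The second grip read about 7 mm on the 8 mm tab.

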